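Start the fresh slice in the four-slice toaster

ROBOT

A 6-joint arm with a two-finger parallel gripper is mounted at the origin on the work surface. World frame = base frame: x ahead of the robot, y to its left, z up, the work surface at z = 0. Lengths are in mm, angles in rad, forces in N, time in s.
With the tool pointing down it reaches from about 275 to 850 mm from the base axis. Payload 19 kg.
Tool frame: the origin (TCP) lies on the centre line of the jaws, within the pads' length; the fingertips stand 19 mm ahead of it and the grasp point (between the pads) is the TCP; y points along the fingers, z is the direction in which the jaws open and shut, and the axes are right-handed (so a half turn about y gives the same grasp; the last joint's range is limited). The gripper opens to 85 mm and grips with 20 to 120 N. Pads are 22 mm wide; open, the fingers measure 114 mm over their backs; the gripper's body (76 mm by 85 mm) begins 54 mm behind the grasp point. The pads swing forward as they close: fully open they stand 13 mm farther back than shut.
Start: joints at [-1.337, 0.15, 1.437, -0, 1.554, -0.134], TCP at [206.722, -536.525, 250.267] pointing down, gripper open.
Joint ranges: [-2.8, 2.8], [-0.68, 2.1], [0.12, 2.68], [-1.39, 4.53], [0.16, 2.79], [-2.81, 2.81]. Speed limits (rad/s): [1.89, 1.89, 2.22, 3.01, 3.01, 3.01].

INTERFACE

Orientations are given as a unit quaternion [x, y, z, w].
In Python, from workcell import arm, effector, planner, eyes gives the robot as it stands. The module is installed in compiled form; this text tells all that it offers. Calls block until the motion is done:
- arm.move_ptp(position, orientation): joint-space move of the TCP to a pose.
- arm.servo_line(position, rot=None, velocity=150, force_limit=None): straight line of the TCP; rot=None keeps the orientation; velocity is the mean speed in mm/s. With force_limit (N) it stops when the force on the tool has changed by that much, and returns True; else False.
- arm.move_joints(angles): joint-space move.
- effector.set_gripper(opening, grasp_force=None): finger opening in mm; grasp_force is the grip in N (None keeps the last); returns when the fingers have stopped.
- arm.dwell(seconds).
- planner.ik(position, orientation): joint angles nearest the present ones, or None.
- arm.get_state(): the state.
- eyes.camera(name): name is "scene" or "top"; returns (picture, depth): 420x560x3 uint8, red, green, blue; 420x560 float32, mm along the optical axis (not along the pixel's ray), 0 where there is no reading.
- eyes.camera_info(name): a dict with "intrinsics" (3x3 intrinsics, pixels), "cam_to_world" (4x4, takes a point from camera to world coordinates). Camera axes: x right, y up, looking along -z (the intrinsics and any distortion apply to the point x, -y, -z); pixel columns grow to the right and rows downward; lengths in mm; the calibration is good to about 2 mm. A picture is of the moment at which its call begins. camera_info takes no time and is no camera call.
A pose or a line that the arm cannot do raises arm.MotionError and nothing moves.
- arm.close_job(): hands the job in, once; it reports no verdict.
Trained networks look in the newest picture that a camera, given by its name, has taken for a name from the list of things; names that differ only in an ending like _2 or _b are one class to them, and where a whole thing is asked for, a point or a joint stands for the part that bears it (a point fixed in the world has none). Each returns a list of dicts, best first, with "confidence" (0 to 1); they miss things now and then, are a little off and sometimes report something else, mostly with a low value. They report only what shows in the picture. A call takes as long as a camera call. They do not tell look-alikes from the thing itself.
- eyes.spot_in(camera, thing): "bbox" ([left, top, width, height] in pixels, round what is visible of it).
The state is a dict: "clock": time; "joints": joint angles; "dq": joint speeds; "effort": joint torques, N m; "position": TCP position; "orientation": TCP orientation; "wrist_force": force on the tool from outside, world axes, zero at the start; "ft_torque": the same for the moment, N m; "finger_gap": finger opening in mm.
Only numpy, scipy, OpenCV 4.12 (cv2) and the standard library are available. Lean on these libraries where they do the work, as an engineer would, in place of code of your own. Each camera call takes 0.05 s, during which the arm holds its last target.

TASK

One side of the four-slice toaster holds a pale, fresh slice of bread; the slice in the other side is already toasted brown. Start the fresh slice: with the fingertips push the white lever of its side all the way down to the stop and let go, so that it springs back a little onto its catch and stays down with the bread. Leave the other lever up, do not touch or lift the bread, leave everything else on the worktop where it stands, and finish with the hand clear.

Things in the scene. Friction and masses are not known exactly. Their poses are not given: they have to be found in the camera images.
- toaster: Four-slice toaster, graphite grey and steel, fixed; 270 deep (x), 300 wide (y), 182 mm tall. Origin: centre of its underside. Front with the two levers: its -x face, roughly towards the robot; +y is left as the robot sees it. Bread slots 26 mm wide run along x at y = -105, -45, 45, 105 mm; the left lever serves those at +y, the right those at -y. Dials 48 mm up stand 15 mm out below the levers.
- lever_left_pad (a point): Centre of the flat top of the left lever's white paddle: 46 mm wide (toaster y), 30 mm deep (x), 14 mm thick, its inner edge 5 mm off the toaster's front. Up, this point is 174 mm above the worktop, 155 mm before the toaster's origin (-x) and 75 mm to its +y side; it moves straight down with the lever.
- lever_right_pad (a point): The same on the right lever's white paddle, 75 mm to the -y side.
- lever_left (a joint): Left lever's travel in m, downwards: 0 up (rest), 0.056 bottom stop. A spring pushes it up: about 4 N to start it, about 9 N at the stop. A sprung pin lets it pass going down; pushed to the hard stop (at least beyond 0.048) and let go, it springs back and is caught at 0.045. Let go much sooner, it flies up to 0. Pushing it again once caught does no harm.
- lever_right (a joint): The same for the right lever.
- fresh_slice: Loose slice of pale cream-coloured fresh bread, 110 mm wide (toaster x), 18 mm thick, 105 mm tall, standing upright in the toaster's outer slot of one side (left or right, it varies); some 40 mm of it shows above the toaster. Origin: centre of its lower edge, 118 mm above the worktop while its lever is up. It sinks with its lever.
- toasted_slice: Loose slice of the same size, already toasted dark brown, standing up in the outer slot of the other side.
- plate: Blue plate, 160 mm across, 18 mm high, loose, in front of the toaster towards the robot. Origin: centre of its underside.
- saucer: White saucer, 136 mm across, 16 mm high, loose, to the left in front. Origin: centre of its underside.
- cup: White cup with handle, 76 mm across, 58 mm high, standing loose on the saucer. Origin: centre of its underside.
- jam_jar: Dark red jam jar with red lid, 66 mm across, 100 mm high, loose, to the right in front. Origin: centre of its underside.
- sugar_jar: White jar with grey lid, 86 mm across, 85 mm high, loose, to the right of the toaster. Origin: centre of its underside.
- mug: Blue mug with handle, 82 mm across, 95 mm high, loose, to the left of the toaster. Origin: centre of its underside.
- teaspoon: Steel teaspoon, 140 mm long (its x), under 20 mm high, lying loose in front to the right. Origin: middle of its underside.
Things that resemble listed ones, but are neither listed nor needed, are in the scene too. There is more than one size of the toasted_slice; the job needs the smallest. There is more than one size of the fresh_slice; the one meant has the size given above.

How it is judged (in metres and radians):
On the way:
1. the lever on the fresh slice's side has been pushed down beyond its catch (((y of fresh_slice in the frame of toaster above 0 m and value of joint lever_left above 0.048 m) or (y of fresh_slice in the frame of toaster below 0 m and value of joint lever_right above 0.048 m))), for 0.1 s.
At the end, for the whole second after the job is handed in: The lever of the fresh slice's side rests on its catch (41 to 47.8 mm down), the fresh slice stands lowered and at rest in its slot, the other lever is up (less than 4 mm down) with the toasted slice still raised (((y of fresh_slice in the frame of toaster above 0 m and value of joint lever_left between 0.041 and 0.0478 m and value of joint lever_right below 0.004 m) or (y of fresh_slice in the frame of toaster below 0 m and value of joint lever_right between 0.041 and 0.0478 m and value of joint lever_left below 0.004 m)) and z of fresh_slice in the frame of toaster below 0.085 m and linear speed of fresh_slice below 0.03 m/s and angle between fresh_slice's own z axis and vertical below 0.3 rad and z of toasted_slice in the frame of toaster above 0.108 m); the robot touches nothing.
It fails at once if the other lever is pushed down (more than 12 mm) ((y of fresh_slice in the frame of toaster above 0 m and value of joint lever_right above 0.012 m) or (y of fresh_slice in the frame of toaster below 0 m and value of joint lever_left above 0.012 m)).
It fails at once if the robot touches the bread (contact force between any of the fingers, the arm and fresh_slice above 0.3 N or contact force between any of the fingers, the arm and toasted_slice above 0.3 N).
It fails at once if a slice is lifted out or shifted (more than 35 mm above its raised position, or the toasted one moved more than 30 mm) (z of fresh_slice in the frame of toaster above 0.153 m or distance of toasted_slice from where it was at the start of the episode above 0.03 m).
It fails at once if a bystander is moved more than 25 mm, lifted or tipped (distance of any of plate, saucer, cup, jam_jar, sugar_jar, mug, teaspoon from where it was at the start of the episode above 0.025 m or angle between any of plate, saucer, cup, jam_jar, sugar_jar, mug's own z axis and vertical above 0.5 rad).
It also fails if it takes over 29 s, if anything falls off the work surface, if the arm or the gripper's body presses on something with over 40 N, if the wrist force passes 120 N, or if a joint passes its speed limit or range.

## Working session

There is one attempt and no reset: what is moved stays moved. The work goes in short steps, each a Python script; the robot and the scene stay as the last script left them, time stands still between calls to the robot, and variables do not carry over. Pictures are saved under pics/ and viewed, and the job is handed in when it is done.

```bash
mkdir -p pics
cat > h.py <<'E'
import numpy as np, cv2
from workcell import arm, effector, planner, eyes
def snap(n,f):
    im,d=eyes.camera(n); cv2.imwrite(f'pics/{f}.png',im[:,:,::-1]); np.savez(f'pics/{f}.npz',im=im,d=d); return im,d
def world(n,u,v,d):
    i=eyes.camera_info(n);K=np.array(i['intrinsics']);T=np.array(i['cam_to_world'])
    u=np.asarray(u,float);v=np.asarray(v,float)
    x=(u-K[0,2])/K[0,0]*d; y=(v-K[1,2])/K[1,1]*d
    p=np.stack([x,-y,-d,np.ones_like(d)],-1)
    return (p@T.T)[...,:3]
def cloud(n,d):
    v,u=np.mgrid[:d.shape[0],:d.shape[1]]
    return world(n,u,v,d.astype(float))
E
python3 - <<'E'
from h import *
for n in('scene','top'):
    snap(n,n+'0'); i=eyes.camera_info(n); print({k:np.round(v,3).tolist() if k in('intrinsics','cam_to_world') else v for k,v in i.items()})
    for t in('toaster','lever_left_pad','fresh_slice','toasted_slice'):
        print(n,t,[(np.round(r['bbox']).tolist(),round(r['confidence'],2)) for r in eyes.spot_in(n,t)])
print(arm.get_state()['clock'])
E
```

```text
{'intrinsics': [[523.664, 0.0, 278.882], [0.0, 523.664, 210.079], [0.0, 0.0, 1.0]], 'cam_to_world': [[-0.515, -0.699, 0.496, 1356.158], [0.857, -0.409, 0.313, 481.049], [-0.016, 0.586, 0.81, 1291.858], [0.0, 0.0, 0.0, 1.0]]}
scene toaster [([162.0, 152.0, 148.0, 148.0], 0.65), ([412.0, 227.0, 24.0, 42.0], 0.32)]
scene lever_left_pad [([286.0, 179.0, 14.0, 10.0], 0.59)]
scene fresh_slice [([250.0, 206.0, 32.0, 37.0], 0.95), ([278.0, 299.0, 24.0, 19.0], 0.6)]
scene toasted_slice [([327.0, 232.0, 14.0, 70.0], 0.91), ([187.0, 166.0, 32.0, 38.0], 0.73), ([284.0, 175.0, 20.0, 13.0], 0.65), ([120.0, 175.0, 50.0, 54.0], 0.55), ([398.0, 228.0, 45.0, 42.0], 0.29)]
{'intrinsics': [[473.642, 0.0, 284.202], [0.0, 473.642, 205.182], [0.0, 0.0, 1.0]], 'cam_to_world': [[0.019, 0.996, -0.087, 530.272], [-1.0, 0.018, -0.013, 13.656], [-0.011, 0.087, 0.996, 1508.909], [0.0, 0.0, 0.0, 1.0]]}
top toaster [([260.0, 129.0, 112.0, 116.0], 0.56)]
top lever_left_pad [([275.0, 157.0, 29.0, 82.0], 0.64)]
top fresh_slice [([278.0, 156.0, 3.0, 35.0], 0.5)]
top toasted_slice [([346.0, 162.0, 15.0, 41.0], 0.82), ([210.0, 167.0, 27.0, 45.0], 0.74), ([399.0, 258.0, 30.0, 18.0], 0.73), ([393.0, 143.0, 32.0, 50.0], 0.57)]
0.5
```

View pics/scene0.png

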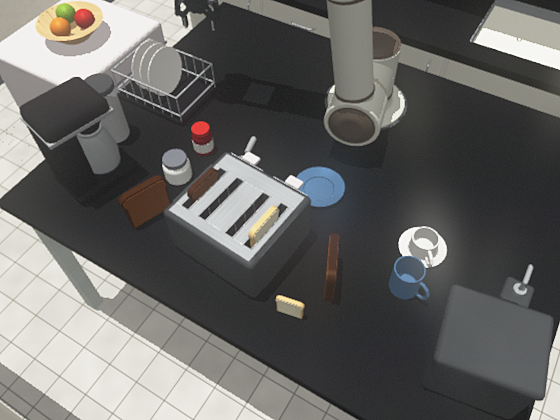

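View pics/top0.png

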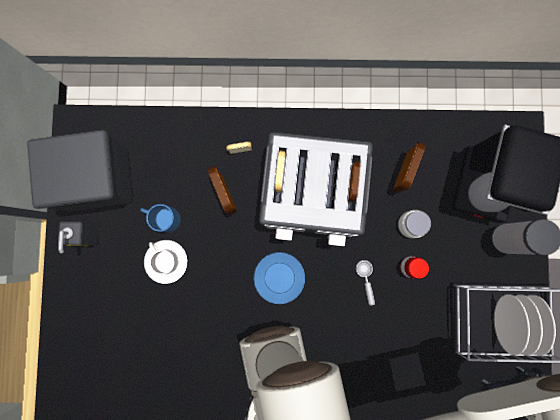

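Run:
```python
import cv2
a=cv2.imread('pics/scene0.png')[130:330,110:350]; cv2.imwrite('pics/c1.png',cv2.resize(a,None,fx=3,fy=3,interpolation=cv2.INTER_CUBIC)[:600])
a=cv2.imread('pics/top0.png')[110:310,200:440]; cv2.imwrite('pics/c2.png',cv2.resize(a,None,fx=3,fy=3,interpolation=cv2.INTER_CUBIC)[:600])
```

```text
(no output)
```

View pics/c1.png

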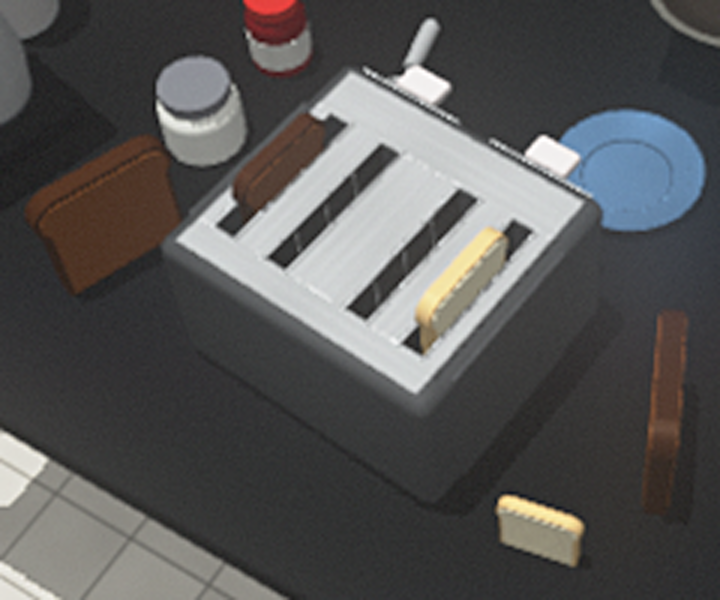

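View pics/c2.png

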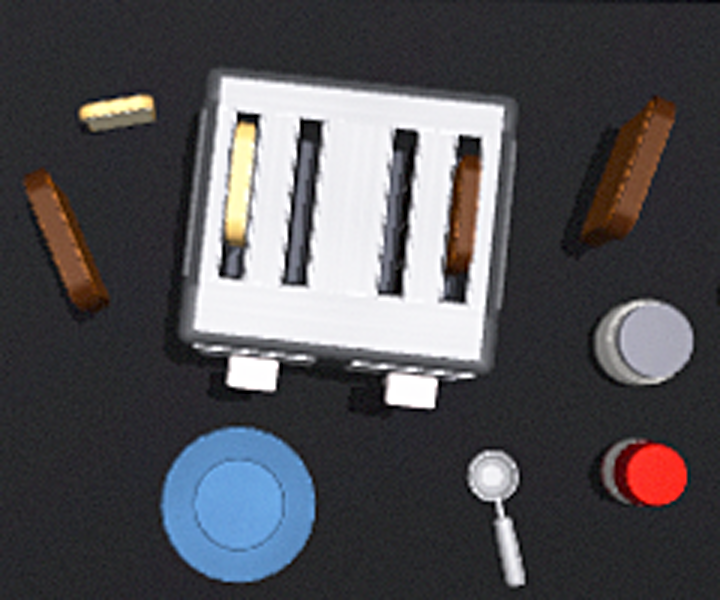

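Both levers are up. The candidates are:
- **Pale slices:** one in the toaster's left outer slot at top (279,172) / scene (264,224), and a small one on the worktop at top (238,147).
- **Brown slices:** one in the right outer slot at top (355,181), and larger ones on the worktop at (221,190) and (410,167).
- **White paddles:** left at top (285,234), right at (337,240).

The fresh slice is at +y, so I'll use the left paddle (285,234).

Run:
```python
from h import *
for n in('top','scene'):
    z=np.load(f'pics/{n}0.npz');im,d=z['im'].astype(int),z['d'];P=cloud(n,d)
    X,Y,Z=P[...,0],P[...,1],P[...,2]
    m=(im.min(-1)>150)&(Z>160)&(Z<180)&(d>0)
    c,l,s,ce=cv2.connectedComponentsWithStats(m.astype(np.uint8))
    for i in range(1,c):
        if s[i,4]>25:
            k=l==i; q=P[k]; print(n,s[i],ce[i].round(1),np.median(q,0).round(1),q.mean(0).round(1),np.ptp(q,axis=0).round())
    # toaster top
    m=(Z>174)&(Z<190)&(d>0)&(X>450)&(X<1050)&(abs(Y)<400)
    q=P[m][:,:2].astype(np.float32); print(n,m.sum(),cv2.minAreaRect(q),np.median(Z[m]))
    m=(Z>200)&(Z<245)&(X>500)&(X<1000)&(abs(Y)<350)&(im.min(-1)<200)
    c,l,s,ce=cv2.connectedComponentsWithStats(m.astype(np.uint8))
    for i in range(1,c):
        if s[i,4]>25: q=P[l==i];print('slice',s[i],q.mean(0).round(),im[l==i].mean(0).round(),np.percentile(q[:,2],98))
    for t in('plate',):
        print([(np.round(r['bbox']).tolist(),round(r['confidence'],2)) for r in eyes.spot_in(n,t)])
```

```text
top [310 165  13  10  29] [316.2 169.3] [751.2 -57.8 178.7] [750.1 -58.3 178.4] [26. 34.  6.]
top [276 229  17  11 158] [283.7 234.1] [565.2  29.8 173.9] [565.1  30.4 173.8] [28. 45. 14.]
top [329 235  17  11 162] [336.8 239.9] [ 551.5 -119.6  174.1] [ 551.7 -118.9  173.7] [28. 46. 16.]
top 7957 ((694.267822265625, -57.39765930175781), (300.073486328125, 303.30804443359375), 84.87898254394531) 181.4984844341618
slice [275 151  11  40 228] [738.  44. 221.] [241. 230. 168.] 227.59699933872903
slice [350 162  11  39 285] [ 712. -163.  220.] [120.  78.  54.] 227.06626941154934
[([255.0, 256.0, 52.0, 48.0], 0.81), ([401.0, 210.0, 29.0, 29.0], 0.24)]
scene [240 152  20  15 141] [250.  158.5] [ 558.3 -114.8  173.2] [ 557.9 -114.8  172.9] [37. 50. 15.]
scene [228 173  19  10  31] [237.2 176.9] [ 634.8 -105.   178.5] [ 636.4 -105.8  178.5] [47. 36.  4.]
scene [283 176  20  15 157] [292.9 182.4] [572.8  34.8 173.2] [572.   34.4 173.2] [36. 47. 14.]
scene [273 196  14  11  38] [277.8 200.4] [648.7  32.5 178.7] [648.9  32.3 178.3] [45. 30.  5.]
scene 7224 ((700.606689453125, -53.32456970214844), (302.8629150390625, 302.5119323730469), 84.7218246459961) 181.05767855890576
slice [187 168  31  31 361] [ 724. -158.  216.] [88. 65. 55.] 225.36656465987122
slice [248 206  31  35 385] [752.  50. 217.] [205. 190. 147.] 226.12800033779382
[([300.0, 168.0, 44.0, 37.0], 0.79), ([242.0, 152.0, 16.0, 12.0], 0.72)]
```

Both cameras agree on the scale: the paddles are 150 mm apart at z≈174, and the toaster's yaw is about −5.2°. The left pad comes out at about (568, 32, 174), averaging the two cameras. I'll close the jaws and hover in front of and above it.

```bash
cat >> h.py <<'E'
from scipy.spatial.transform import Rotation as R
yaw=np.radians(-5.2); ex=np.array([np.cos(yaw),np.sin(yaw),0]); ey=np.array([-np.sin(yaw),np.cos(yaw),0])
pad=np.array([568.,32.,174.])
def quat(s):
    y=np.array([0,0,-1.]); z=s*ey; return R.from_matrix(np.c_[np.cross(y,z),y,z]).as_quat()
E
python3 - <<'E'
from h import *
s0=arm.get_state(); print(s0['orientation'],s0['joints'])
best=None
for s in(1,-1):
    j=planner.ik((pad-3*ex+[0,0,59]).tolist(),quat(s).tolist()); print(s,np.round(j,3) if j is not None else None)
    if j is not None and (best is None or abs(j[5])<abs(best[1][5])): best=(s,j)
s=best[0];print('use',s)
effector.set_gripper(0,20)
q=quat(s).tolist()
arm.move_ptp([430,20,330],q)
arm.move_ptp((pad-3*ex+[0,0,59]).tolist(),q)
st=arm.get_state();print(st['clock'],st['position'],st['finger_gap'],st['wrist_force'])
ims=[snap(n,n+'1')[0] for n in('scene','top')]
a=cv2.resize(ims[0][110:250,200:360],None,fx=4,fy=4)[...,::-1];cv2.imwrite('pics/d1.png',a)
a=cv2.resize(ims[1][150:290,220:380],None,fx=4,fy=4)[...,::-1];cv2.imwrite('pics/d2.png',a)
E
```

```text
[-0.12932389  0.69521873 -0.69514663  0.12929587] [-1.33699885e+00  1.50510893e-01  1.43741538e+00 -3.44993076e-05
  1.55377020e+00 -1.34015345e-01]
1 [-0.079  0.138  1.486 -0.     1.517 -1.559]
-1 [-0.079  0.138  1.486  0.     1.517  1.582]
use 1
4.2417 [564.63574664  31.94146782 233.75567223] 0.0195073968172545 [ 0.3672876   0.43298222 -0.10194971]
```

View pics/d1.png

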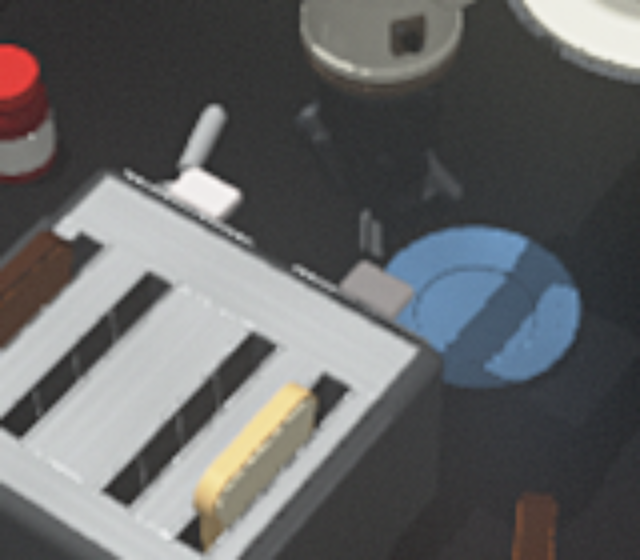

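View pics/d2.png

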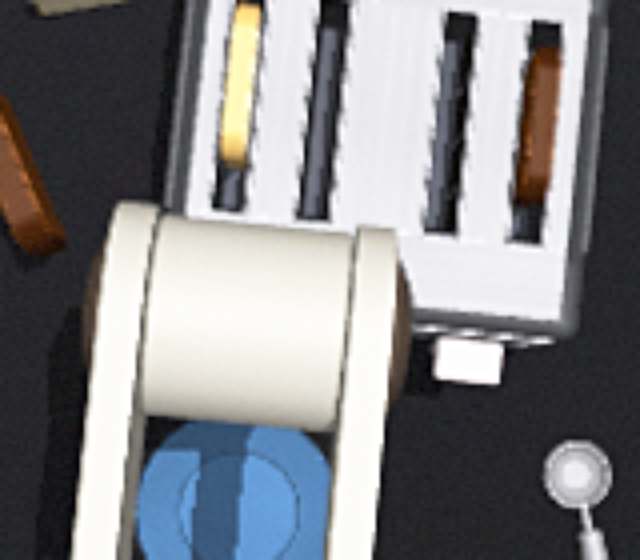

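In the scene crop the fingers' light pads end at about (293,172), directly above the left paddle at about (294,182). The top view is blocked by the wrist. I'll check the fingertip against where the scene camera places it.

Run:
```python
from h import *
z=np.load('pics/scene1.npz');d=z['d'];im=z['im'];P=cloud('scene',d)
st=arm.get_state();p=np.array(st['position'])
i=eyes.camera_info('scene');K=np.array(i['intrinsics']);T=np.linalg.inv(np.array(i['cam_to_world']))
for dz in(-19,0,30):
    c=T@np.r_[p+[0,0,dz],1]; print(dz,K[0,0]*c[0]/-c[2]+K[0,2],-K[1,1]*c[1]/-c[2]+K[1,2])
m=(P[...,2]>195)&(P[...,2]<285)&(P[...,0]>520)&(P[...,0]<625)&(P[...,1]>-20)&(P[...,1]<90)
q=P[m]
for a,b in((195,220),(220,245),(245,265),(265,285)):
    k=(q[:,2]>=a)&(q[:,2]<b)
    if k.any(): print(a,k.sum(),q[k].min(0).round(),q[k].max(0).round(),q[k].mean(0).round())
```

```text
-19 293.66244584195874 170.1835136442814
0 293.7142009491071 165.54520053306575
30 293.7982964517423 158.00852842554946
195 4 [572.  29. 216.] [576.  41. 219.] [574.  36. 217.]
220 59 [560.  21. 221.] [580.  49. 245.] [575.  36. 233.]
245 58 [568.  -1. 245.] [581.  63. 265.] [576.  34. 257.]
265 146 [555. -13. 265.] [586.  78. 285.] [575.  35. 275.]
```

The scene camera sees the finger's front face at x≈575, and the arm state puts it at 575.6, so that camera is accurate here. It puts the pad at about x=572, so I'll shift forward 3 mm and press.

```bash
python3 - <<'E'
from h import *
def S(t):
    st=arm.get_state();print(t,round(st['clock'],2),np.round(st['position'],1),np.round(st['wrist_force'],1))
x,y=568.,33.
arm.servo_line([x,y,215],velocity=60); S('pre')
print(arm.servo_line([x,y,165],velocity=60,force_limit=25)); S('mid')
print(arm.servo_line([x,y,131],velocity=40,force_limit=25)); S('down')
arm.dwell(0.2); S('held')
snap('scene','scene2')
E
python3 -c "
import cv2
a=cv2.imread('pics/scene2.png')[110:250,200:360];cv2.imwrite('pics/e1.png',cv2.resize(a,None,fx=4,fy=4))"
```

```text
pre 4.8 [567.8  33.  214.7] [-0.5  0.4 -0.5]
False
mid 5.78 [568.1  33.  164.6] [0.6 0.4 5.6]
True
down 6.48 [568.1  33.  137. ] [-3.  -0.6 10.2]
held 6.68 [568.1  33.  136.9] [-4.1 -0.4 14.9]
```

View pics/e1.png

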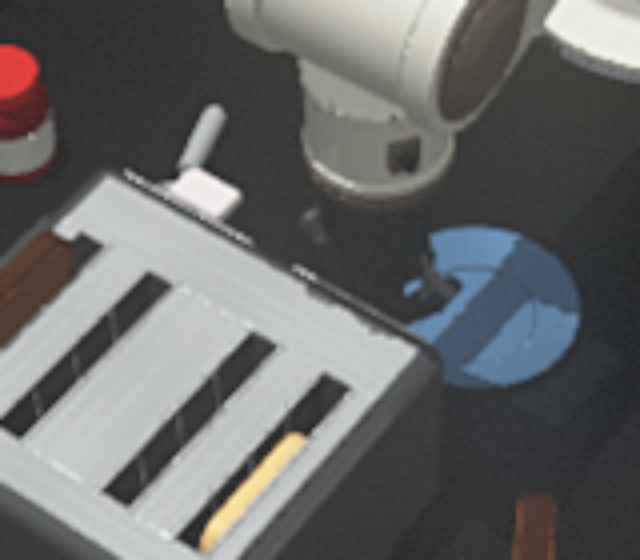

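The lever is at the stop: TCP z is 137 as predicted, with 15 N on the tool. The fresh bread has sunk to a strip at about (263,232). Releasing and backing off.

Run:
```python
from h import *
def S(t):
    st=arm.get_state();print(t,round(st['clock'],2),np.round(st['position'],1),np.round(st['wrist_force'],1))
arm.servo_line([568,33,240],velocity=100); S('up')
arm.servo_line([400,20,330],velocity=150); S('back')
arm.move_ptp([300,-250,330],quat(1).tolist()); S('clear')
for n in('top','scene'):
    im,d=snap(n,n+'3');P=cloud(n,d);Z=P[...,2];X,Y=P[...,0],P[...,1]
    z0=np.load(f'pics/{n}0.npz')
    m=(im.min(-1)>140)&(Z>105)&(Z<180)&(X<600)&(X>530)&(abs(Y+45)<115)&(d>0)
    c,l,s,ce=cv2.connectedComponentsWithStats(m.astype(np.uint8))
    for i in range(1,c):
        if s[i,4]>25: print(n,'paddle',np.median(P[l==i],0).round(1))
    m=(Z>184)&(Z<245)&(X>600)&(X<850)&(abs(Y+45)<150)
    c,l,s,ce=cv2.connectedComponentsWithStats(m.astype(np.uint8))
    for i in range(1,c):
        if s[i,4]>25: print(n,'slice',P[l==i].mean(0).round(),np.percentile(P[l==i][:,2],97).round())
a=cv2.imread('pics/scene3.png')[110:330,110:450];cv2.imwrite('pics/f1.png',cv2.resize(a,None,fx=2.3,fy=2.3))
```

```text
up 7.92 [567.8  33.  239.2] [-0.   0.3 -1.2]
back 9.34 [400.3  20.  329.5] [ 1.1 -0.1  0.5]
clear 10.48 [ 300.5 -249.5  329.9] [ 0.1 -0.2 -0.4]
top paddle [566.2  30.1 129.2]
top paddle [ 554.1 -119.5  173.4]
top slice [ 774. -138.  186.] 189.0
top slice [ 716. -162.  210.] 227.0
top slice [671. -29. 186.] 188.0
top slice [ 657. -131.  186.] 189.0
top slice [622.  28. 185.] 187.0
scene paddle [ 558.5 -115.2  172.4]
scene slice [ 724. -156.  210.] 226.0
```

View pics/f1.png

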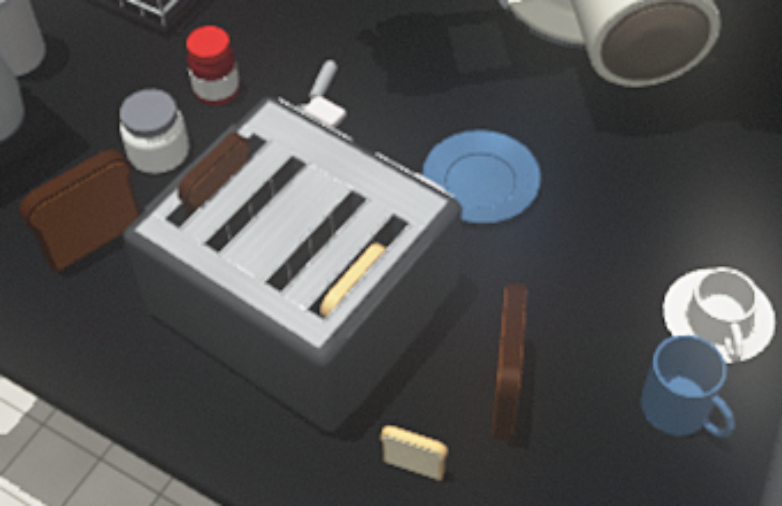

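View pics/top3.png

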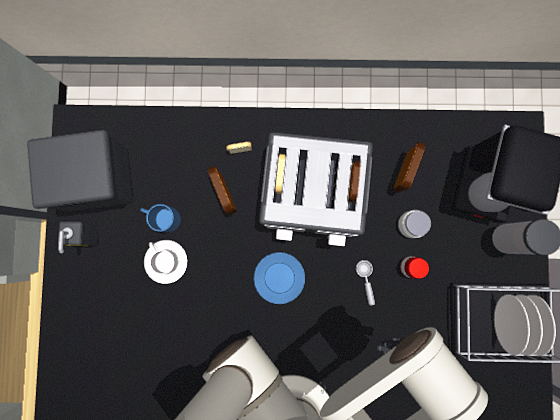

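The left paddle now sits at z=129, which is 45 mm down and on the catch. The right paddle is at z≈173 (up), the toasted slice's top is still at about 227, and nothing else has moved. Handing in.

```bash
python3 -c "
from h import *
arm.close_job()"
```

```text
the job is handed in; nothing more can be done
```

I started the fresh slice. It was in the toaster's left outer slot, so I pushed the left lever to its stop with closed fingertips, let go and backed the hand away. The job was handed in at about 10.5 s; no verdict is reported.

- **Push:** the fingertips reached the height expected for about 56 mm of travel, with 15 N on the tool.
- **Left lever:** its paddle now sits at z=129 mm, about 45 mm down, which is where the catch holds it. Only the top camera could measure this, because the toaster hides the lowered paddle from the scene camera.
- **Fresh slice:** it is lowered with the lever, seen in the pictures.
- **Right side:** the lever is still up (z≈173 mm) and the toasted slice is still raised (top at about 227 mm).
- **Surroundings:** nothing else looks moved in the pictures, and the hand is clear.

The two cameras disagreed by about 7 mm on the paddle's position. I aimed between them after checking the scene camera against the fingertip.

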